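# Make up a sampling kit and a balance-check kit

## Task

Make up two kits from the stock on the bench, one thing to a pocket, everything standing upright on the tray floor. The sampling kit goes in the three-pocket tray: the slide box in the middle pocket, the tall bottle and the jar in the two end pockets, either way round; the balance-check kit goes in the two-pocket tray: the beaker and the brass weight, either way round. Set each thing down gently rather than dropping it, and leave the conical flask and the pipette-tip box standing where they are.

Things in the scene. Friction and masses are not known exactly. Their poses are not given: they have to be found in the camera images.
- long_tray: Grey three-pocket kit tray, fixed to the bench. Long axis = its x axis, 256 mm; 92 mm wide (y); origin at the centre of its underside, on the bench. Its floor is 5 mm thick, rim and dividers are 14 mm high and 4 mm thick. Three equal square-cornered pockets in a row along x, 80 mm (x) by 84 mm (y) inside, centred at x = -84, 0 and +84 mm, y = 0.
- short_tray: Grey two-pocket kit tray, fixed to the bench, built like the long one: 172 mm along its x axis, 92 mm wide (y), origin at the centre of its underside, floor 5 mm thick, rim and divider 14 mm high and 4 mm thick. Two pockets 80 mm (x) by 84 mm (y) inside, centred at x = -42 and +42 mm, y = 0.
- tall_bottle: Slim amber glass bottle with a blue screw cap, closed: straight round body 50 mm in diameter up to 58 mm above its base, then a shoulder; the cap, 28 mm in diameter, takes the top 17 mm; 90 mm high in all, about 160 g, stands upright. Origin at the centre of its underside, z up.
- jar: Squat amber glass jar with a blue lid, closed, round and straight-sided, lid (top 17 mm) and body both 54 mm in diameter, 60 mm high, about 120 g, stands upright. Origin at the centre of its underside, z up.
- slide_box: Microscope-slide box, closed, grey with a white lid and a small black catch on one long side: 34 mm (its x) by 56 mm (its y) by 40 mm high, about 70 g. Origin at the centre of its underside, z up.
- beaker: Open stainless-steel beaker, round, rim 54 mm in diameter and tapering evenly to 43 mm at the foot, 60 mm high, wall 3 mm, about 100 g, stands mouth up, empty. Origin at the centre of its underside, z up.
- weight: Brass balance check weight, 0.5 kg: round body 42 mm in diameter and 48 mm high, above it a neck and a knob 26 mm in diameter; 76 mm high in all. Origin at the centre of its underside, z up.
- flask: Conical glass flask, greenish: base 68 mm in diameter, narrowing to a 26 mm neck, 95 mm high. It stands among the stock but belongs to no kit and stays where it is. Origin at the centre of its underside, z up.
- tip_box: Pipette-tip box: white base with a pale translucent lid, 85 by 120 mm, 80 mm high, 0.4 kg, standing beyond the stock. Bystander, stays where it is. Origin at the centre of its underside, z up.

How it is judged:
By the outcome, as a careful person would: the job done as asked, in the order asked, and still so for the second after the job is handed in, with the robot touching nothing.
It also fails if it takes over 128 s, if anything falls off the work surface, if the arm or the gripper's body presses on something with over 40 N, if the wrist force passes 120 N, or if a joint passes its speed limit or range.

## Robot

A 6-joint arm with a two-finger parallel gripper is mounted at the origin on the work surface. World frame = base frame: x ahead of the robot, y to its left, z up, the work surface at z = 0. Lengths are in m, angles in rad, forces in N, time in s.
With the tool pointing down it reaches from about 0.4 to 0.825 m from the base axis. Payload 7 kg.
Tool frame: the origin (TCP) lies between the finger pads; the fingertips stand 22 mm ahead of it and the grasp point (between the pads) lies 3 mm ahead of it; z points along the fingers, y is the direction in which the jaws open and shut (so a half turn about z gives the same grasp; the last joint's range is limited). The gripper opens to 88 mm and grips with 3 to 60 N. Pads are 19 mm wide; open, the fingers measure 130 mm over their backs; the gripper's body (78 mm by 193 mm) begins 47 mm behind the grasp point.
Start: joints at [-0.922, 0.359, 0.012, 0, -1.224, -0.288], TCP at [0.238, -0.632, 0.249] pointing down, gripper open.
Joint ranges: [-3.07, 3.07], [-1.43, 2.12], [-1.02, 1.25], [-3.03, 1.67], [-3.05, -0], [-3.03, 3.03]. Speed limits (rad/s): [2.39, 2.39, 3.01, 3.14, 3.14, 3.14].

## Interface

Orientations are given as [roll, pitch, yaw] about the fixed x, y, z axes, in that order (R = Rz(yaw) Ry(pitch) Rx(roll)).
In Python, from station import arm, optics gives the robot as it stands. The module is installed in compiled form; this text tells all that it offers.
- The arm moves only by the tool jog_arm, never from a script. Its argument "motion" is a list that holds one entry, the list of rows, each a list of 7 numbers: the shift along the tool's x, y, z in m, then the turn, a rotation vector about the tool's x, y, z in degrees, then the finger opening in m, from 0 to 0.0876. In form: [[[x, y, z, rx, ry, rz, grip], ...]]. A call has 1 to 8 rows; each row is the pose to reach, as a shift and turn from the pose measured when the call began, along the tool's axes at that moment; what a row does not reach only later rows make up. A row lasts 1/10 s, in which the tool goes at most 50 mm and 8.59 degrees, less where a joint would pass 70% of its speed; a pose out of reach is approached as far as the arm can. A call with a gripper value outside its range is refused whole. The fingers move at their own pace and stop on an object; "newtons" is the grip in N (left out, the last holds). Time passes only in rows, so rows that repeat a pose let the fingers close. It gives the time, the measured TCP pose, the force and the opening at its end, in the units of the state.
- arm.get_state(): the state, without advancing time (a new reading comes with each control period).
- optics.grab_frame(name): name is "side" or "top" or "wrist"; returns the picture (420x560x3 uint8, red, green, blue); there is no depth.
- optics.camera_model(name): a dict with "mtx" (3x3 intrinsics, pixels), "R" (3x3) and "t" (3): a world point X has camera coordinates R X + t; the wrist camera has in their place "mount" (4x4, takes a point from camera to tool coordinates, whose origin is the TCP and whose axes are the flange's). Camera axes: x right, y down, z forward; pixel columns grow to the right and rows downward; lengths in m; the calibration is good to about 2 mm. A picture is of the moment at which its call begins: read the wrist's pose just before it. camera_model takes no time and is no camera call.
- arm.job_done(): hands the job in, once; it reports no verdict.
The state is a dict: "t": time; "q": joint angles; "qd": joint speeds; "joint_efforts": joint torques, N m; "eef_pos": TCP position; "ee_rot": TCP orientation; "force": force on the tool from outside, world axes, zero at the start; "moment": the same for the moment, N m; "width": finger opening in m.
Only numpy, scipy, OpenCV 4.12 (cv2) and the standard library are available. Lean on these libraries where they do the work, as an engineer would, in place of code of your own. Each camera call takes 0.05 s, during which the arm holds its last target.

## Working session

There is one attempt and no reset: what is moved stays moved. The work goes in short steps, Python scripts to look and compute and a tool call to move; the robot and the scene stay as the last step left them, time stands still between calls to the robot, and variables do not carry over. Pictures are saved under pics/ and viewed, and the job is handed in when it is done.

Besides the shell and the picture viewer there is one more tool, called after ">>>" as name(argument=value, ...), one argument or row to a line, values as JSON. jog_arm: Moves the arm, as the interface text tells. Its arguments: {"type":"object","properties":{"motion":{"type":"array","items":{"type":"array","items":{"type":"array","items":{"type":"number"}}}},"newtons":{"type":"number"}},"required":["motion"]}

```bash
mkdir -p pics
python3 - <<'E'
from station import arm, optics
import cv2
s=arm.get_state();print(s)
for n in ("top","side","wrist"):
    im=optics.grab_frame(n);cv2.imwrite(f"pics/{n}0.png",im[:,:,::-1])
    m=optics.camera_model(n);print(n,{k:v.tolist() if hasattr(v,'tolist') else v for k,v in m.items()})
E
```

```text
{'t': 0.0, 'q': array([-9.21890735e-01,  3.59386084e-01,  1.10499712e-02, -3.46264843e-04,
       -1.22407929e+00, -2.88062281e-01]), 'qd': array([ 9.01140437e-04,  8.70418977e-05,  4.82653010e-04, -5.18470545e-04,
       -3.56777728e-04, -1.10192956e-03]), 'joint_efforts': array([ 9.81593876e-04, -5.82720029e+01,  2.93059373e+01,  6.99721813e+00,
        6.92273868e-03, -1.37515135e-04]), 'eef_pos': array([ 0.2381114 , -0.63112514,  0.24762   ]), 'ee_rot': array([ 3.13994780e+00, -1.47919332e-04, -2.78086715e+00]), 'force': array([ 0.63077473, -0.33460659, -0.13290519]), 'moment': array([ 0.03040735, -0.00772213,  0.02053646]), 'width': 0.08723851177182622}
top {'mtx': [[427.2751758801593, 0.0, 285.688470932439], [0.0, 427.2751758801593, 203.38145603692857], [0.0, 0.0, 1.0]], 'R': [[-0.01594630131826888, -0.9998170564768638, -0.010562625251632136], [-0.9869042025922958, 0.017434510353864622, -0.16036250420340079], [0.16051732112121647, 0.007867110439063667, -0.9870016708159149]], 't': [0.010693241482962738, 0.5610981470008465, 0.7383672698140732]}
side {'mtx': [[453.18341133373093, 0.0, 277.35530329160116], [0.0, 453.18341133373093, 212.94073924168393], [0.0, 0.0, 1.0]], 'R': [[0.9958089662335495, -0.08894973914380408, 0.02127079394659737], [-0.04327351002625246, -0.6631444543461545, -0.7472394770085081], [0.0805723656030852, 0.7431873092136261, -0.6642143609746275]], 't': [-0.5589543005440156, 0.05398743459277731, 0.7969940420286152]}
wrist {'mtx': [[300.52861267937067, 0.0, 279.39058254573183], [0.0, 300.52861267937067, 212.11711150468625], [0.0, 0.0, 1.0]], 'mount': [[-4.227350638401341e-05, -0.9542830185479746, -0.298904531119747, 0.08052999758288243], [0.9999999959402626, -1.655510352650226e-05, -8.857427469410012e-05, 0.0016615874136003406], [7.957653076351505e-05, -0.2989045336506183, 0.9542830153736788, -0.13467993564545028], [0.0, 0.0, 0.0, 1.0]]}
```

View pics/top0.png

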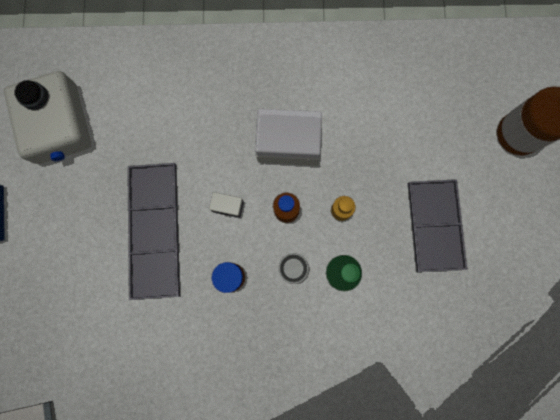

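View pics/side0.png

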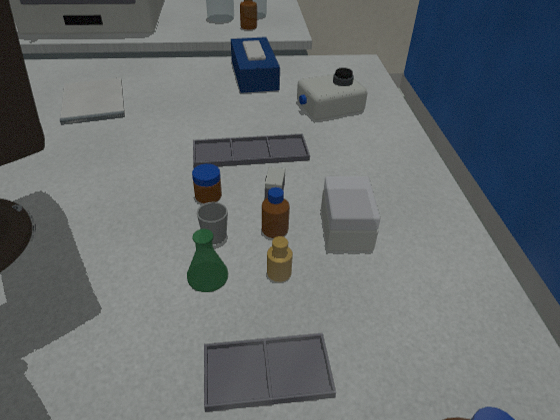

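View pics/wrist0.png

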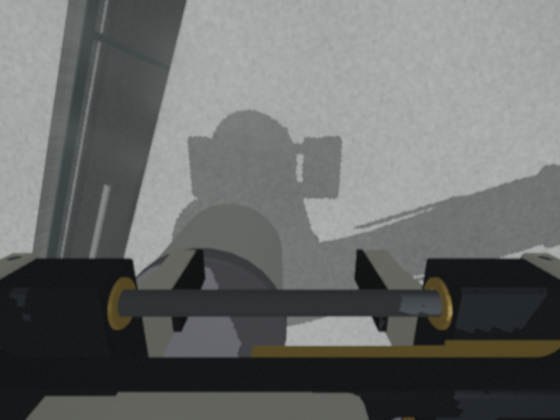

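The top view shows the long tray at left (about 154,231) and the short tray at right (437,226). The slide box is at (227,205), bottle (287,206), weight (344,207), jar (228,278), beaker (294,268), flask (344,272) and tip box (290,136). I'll zoom in to measure.

Run:
```python
import cv2,numpy as np
im=cv2.imread('pics/top0.png')
c=im[180:300,200:370];c=cv2.convertScaleAbs(c,alpha=1.5)
cv2.imwrite('pics/z1.png',cv2.resize(c,None,fx=4.7,fy=4.7,interpolation=cv2.INTER_CUBIC))
a=im[155:305,120:190];b=im[155:305,400:470]
c=cv2.convertScaleAbs(np.hstack([a,b]),alpha=2)
cv2.imwrite('pics/z2.png',cv2.resize(c,None,fx=4,fy=4,interpolation=cv2.INTER_CUBIC))
```

```text
(no output)
```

View pics/z1.png

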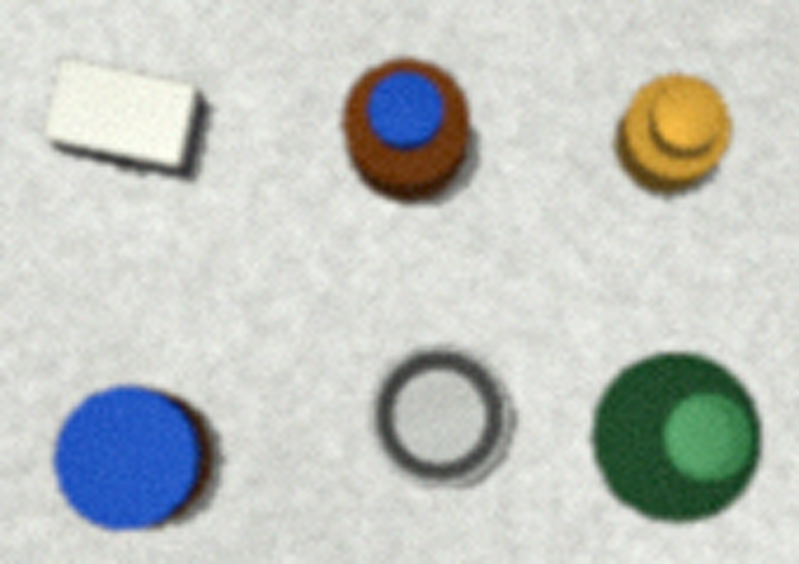

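View pics/z2.png

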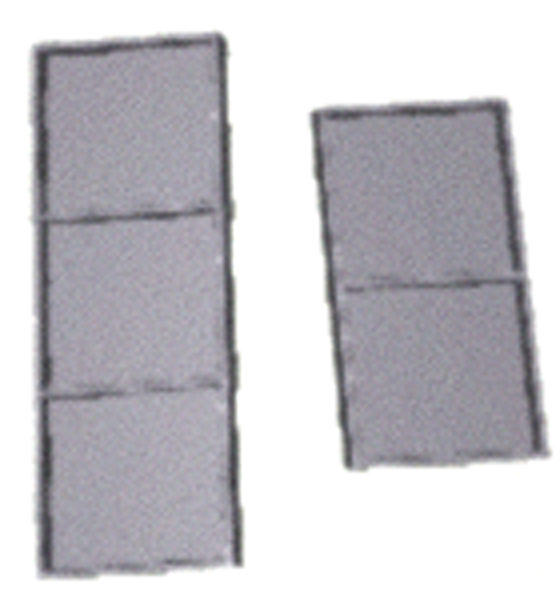

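```bash
cat > h.py <<'E'
import numpy as np,cv2
from station import arm,optics
from scipy.spatial.transform import Rotation as Ro
M={n:optics.camera_model(n) for n in('top','side')}
def back(n,uv,z):
    m=M[n];K,R,t=(np.array(m[k]) for k in('mtx','R','t'))
    uv=np.atleast_2d(np.array(uv,float));d=np.c_[uv,np.ones(len(uv))]@np.linalg.inv(K).T@R
    c=-R.T@t;s=(z-c[2])/d[:,2];return c+d*s[:,None]
def proj(n,X):
    m=M[n];K,R,t=(np.array(m[k]) for k in('mtx','R','t'))
    p=(np.atleast_2d(X)@R.T+t)@K.T;return p[:,:2]/p[:,2:]
E
python3 - <<'E'
from h import *
f=lambda P,s,o:(np.array(P,float)+.5)/s-.5+np.array(o)
tops=dict(bottle=((405,108),.09),weight=((684,118),.076),jar=((128,457),.06),beaker=((440,413),.06),flask=((708,436),.095))
np.set_printoptions(precision=4,suppress=True)
for k,(p,z) in tops.items():
    X=back('top',f(p,4.7,(200,180)),z)[0];print(k,X,'side',proj('side',X).round(1), proj('side',X*[1,1,0]).round(1))
def rect(P,s,o,z,nm):
    X=back('top',f(P,s,o),z);c=X.mean(0)
    e=[np.linalg.norm(X[(i+1)%4]-X[i])*1e3 for i in range(4)]
    a=X[0]+X[1]-X[2]-X[3];
    b=X[1]+X[2]-X[0]-X[3]
    print(nm,c,'edges',np.round(e,1),'ang01-23 deg',np.degrees(np.arctan2(a[1],a[0])),'ang12-03',np.degrees(np.arctan2(b[1],b[0])),'side',proj('side',X).round(0).tolist())
rect([(62,62),(197,88),(182,166),(48,138)],4.7,(200,180),.04,'slide')
rect([(35,45),(226,35),(241,565),(41,575)],4,(120,155),.014,'long')
rect([(313,110),(508,99),(548,457),(348,467)],4,(330,155),.014,'short')
im=cv2.imread('pics/side0.png')[120:300,150:400]
cv2.imwrite('pics/z3.png',cv2.convertScaleAbs(cv2.resize(im,None,fx=3.2,fy=3.2,interpolation=cv2.INTER_CUBIC),alpha=1.5))
E
```

```text
bottle [0.5553 0.0007 0.09  ] side [[275.  191.1]] [[274.1 228.8]]
weight [ 0.552  -0.1034  0.076 ] side [[278.3 239.5]] [[277.3 271.4]]
jar [0.4302 0.1064 0.06  ] side [[205.1 171.3]] [[207.7 195.4]]
beaker [ 0.4445 -0.0103  0.06  ] side [[211.5 211. ]] [[214.  235.8]]
flask [ 0.4345 -0.1051  0.095 ] side [[202.  235.2]] [[207.1 276. ]]
slide [0.5634 0.1124 0.04  ] edges [54.6 31.5 54.1 30.7] ang01-23 deg -10.210780190279857 ang12-03 -102.43103152601991 side [[283.0, 168.0], [280.0, 184.0], [264.0, 183.0], [268.0, 167.0]]
long [0.5211 0.2529 0.014 ] edges [ 93.  252.6  92.6 252.5] ang01-23 deg 3.066129546103024 ang12-03 -88.03599541581559 side [[302.0, 133.0], [308.0, 156.0], [192.0, 163.0], [193.0, 140.0]]
short [ 0.5206 -0.2829  0.014 ] edges [ 93.6 169.8  92.7 169.3] ang01-23 deg 1.802480236357185 ang12-03 -87.914636770542 side [[320.0, 331.0], [335.0, 392.0], [204.0, 405.0], [204.0, 342.0]]
```

View pics/z3.png

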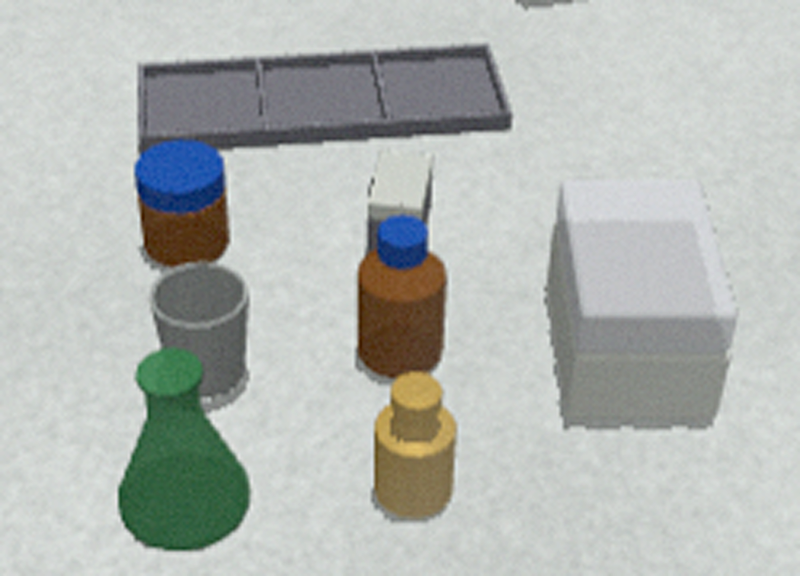

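Projecting the top-view positions into the side view agrees to about 1.5 px (2 mm), and the edge lengths match the given sizes. Next I'll compute the moves.

```bash
cat >> h.py <<'E'
def go(x,y,z,yaw):
    s=arm.get_state();R0=Ro.from_euler('xyz',s['ee_rot']);p=s['eef_pos']
    R1=Ro.from_euler('xyz',[np.pi,0,np.radians(yaw)])
    d=R0.inv().apply(np.array([x,y,z])-p);r=np.degrees((R0.inv()*R1).as_rotvec())
    n=np.linalg.norm
    print('d',d.round(4).tolist(),'rot',r.round(1).tolist(),'rows',round(max(n(d)/.05,n(r)/8.59),1),'| t',round(s['t'],2),'pos',p.round(4).tolist(),'rpy',np.degrees(s['ee_rot']).round(1).tolist(),'F',s['force'].round(1).tolist(),'w',round(s['width'],4))
E
python3 -c "
from h import *
go(.563,.112,.16,-102)"
```

```text
d [-0.5663, 0.5806, 0.0885] rot [0.1, 0.0, -57.3] rows 16.3 | t 0.15 pos [0.2381, -0.6312, 0.2478] rpy [179.9, -0.0, -159.3] F [0.6, -0.2, -0.3] w 0.0876
```

>>> jog_arm(
  motion=[
    [[-0.566,0.581,0.0,0.1,0,-57.3,0.0876],[-0.566,0.581,0.0,0.1,0,-57.3,0.0876],[-0.566,0.581,0.0,0.1,0,-57.3,0.0876],[-0.566,0.581,0.0,0.1,0,-57.3,0.0876],[-0.566,0.581,0.0,0.1,0,-57.3,0.0876],[-0.566,0.581,0.0,0.1,0,-57.3,0.0876],[-0.566,0.581,0.0,0.1,0,-57.3,0.0876],[-0.566,0.581,0.0,0.1,0,-57.3,0.0876]],
  ],
)

```text
t: 0.95
eef_pos: [0.3985, -0.263, 0.2487]
ee_rot: [-3.14, 0.0, -1.777]
force: [1.1, -0.5, 0.3]
width: 0.0874
```

```bash
python3 -c "
from h import *
go(.563,.112,.16,-102)"
```

```text
d [-0.4007, -0.084, 0.0889] rot [-0.1, 0.0, 0.2] rows 8.4 | t 0.95 pos [0.3985, -0.263, 0.2487] rpy [-179.9, 0.0, -101.8] F [1.1, -0.5, 0.3] w 0.0874
```

>>> jog_arm(
  motion=[
    [[-0.401,-0.084,0.0,0,0,0,0.0876],[-0.401,-0.084,0.0,0,0,0,0.0876],[-0.401,-0.084,0.0,0,0,0,0.0876],[-0.401,-0.084,0.0,0,0,0,0.0876],[-0.401,-0.084,0.0,0,0,0,0.0876],[-0.401,-0.084,0.0,0,0,0,0.0876],[-0.401,-0.084,0.0,0,0,0,0.0876],[-0.401,-0.084,0.0,0,0,0,0.0876]],
  ],
)

```text
t: 1.75
eef_pos: [0.5586, 0.1038, 0.2489]
ee_rot: [-3.14, 0.0, -1.777]
force: [0.6, 0.5, 0.4]
width: 0.0875
```

>>> jog_arm(
  motion=[
    [[0,-0.002,0.04,0,0,0,0.0876],[0,-0.002,0.04,0,0,0,0.0876],[0,-0.002,0.04,0,0,0,0.0876]],
  ],
)

```text
t: 2.05
eef_pos: [0.5599, 0.1028, 0.2085]
ee_rot: [3.141, -0.002, -1.777]
force: [0.5, -0.1, 1.1]
width: 0.0875
```

```bash
python3 -c "
from h import *
go(.563,.112,.038,-102)
cv2.imwrite('pics/w1.png',optics.grab_frame('wrist')[:,:,::-1])
"
```

```text
d [-0.0099, -0.0012, 0.1705] rot [0.0, -0.1, 0.2] rows 3.4 | t 2.05 pos [0.5599, 0.1028, 0.2085] rpy [180.0, -0.1, -101.8] F [0.5, -0.1, 1.1] w 0.0875
```

View pics/w1.png

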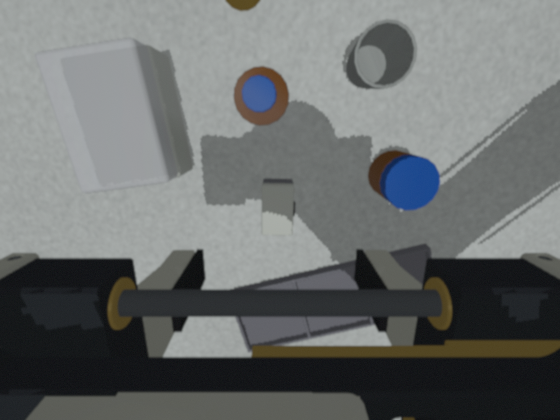

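```bash
cat >> h.py <<'E'
def wback(uv,z,s=None):
    s=s or arm.get_state();m=optics.camera_model('wrist');K=np.array(m['mtx']);T=np.array(m['mount'])
    R=Ro.from_euler('xyz',s['ee_rot']).as_matrix()
    uv=np.atleast_2d(np.array(uv,float));d=np.c_[uv,np.ones(len(uv))]@np.linalg.inv(K).T@T[:3,:3].T@R.T
    c=R@T[:3,3]+s['eef_pos'];return c+d*((z-c[2])/d[:,2])[:,None]
E
python3 - <<'E'
from h import *
np.set_printoptions(precision=4,suppress=True)
print('bottle',wback((259,93),.09),'jar',wback((411,182),.06),'beaker',wback((385,54),.06))
im=cv2.imread('pics/w1.png')[160:260,220:330]
cv2.imwrite('pics/z4.png',cv2.convertScaleAbs(cv2.resize(im,None,fx=5,fy=5,interpolation=cv2.INTER_CUBIC),alpha=1.3))
E
```

```text
bottle [[0.5562 0.0033 0.09  ]] jar [[0.4325 0.1084 0.06  ]] beaker [[ 0.4457 -0.0075  0.06  ]]
```

View pics/z4.png

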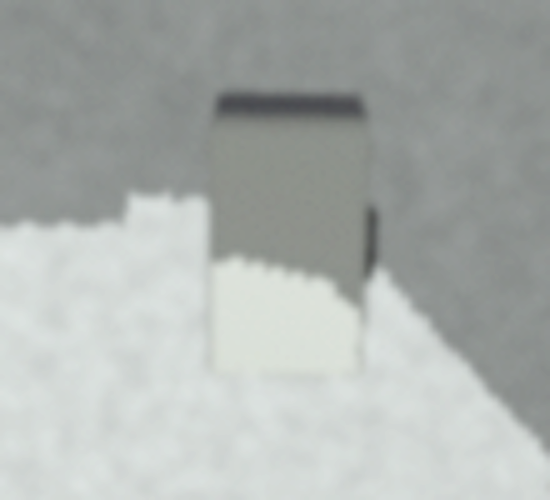

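Run:
```python
from h import *
P=(np.array([(213,116),(366,116),(363,374),(210,374)])+.5)/5-.5+[220,160]
X=wback(P,.04);print(X.round(4),X.mean(0).round(4))
go(.563,.112,.038,-102)
```

```text
[[0.5748 0.0837 0.04  ]
 [0.5439 0.0902 0.04  ]
 [0.5555 0.146  0.04  ]
 [0.588  0.1392 0.04  ]] [0.5655 0.1148 0.04  ]
d [-0.0095, -0.0001, 0.1718] rot [-0.1, -0.0, 0.2] rows 3.4 | t 2.1 pos [0.5607, 0.1028, 0.2098] rpy [-179.9, -0.0, -101.8] F [-0.4, 0.0, -0.5] w 0.088
```

>>> jog_arm(
  motion=[
    [[-0.0115,-0.001,0.05,0,0,0,0.0876],[-0.0115,-0.001,0.09,0,0,0,0.0876],[-0.0115,-0.001,0.13,0,0,0,0.0876],[-0.0115,-0.001,0.16,0,0,0,0.0876],[-0.0115,-0.001,0.171,0,0,0,0.0876],[-0.0115,-0.001,0.171,0,0,0,0.0876]],
  ],
)

```text
t: 2.7
eef_pos: [0.5644, 0.113, 0.039]
ee_rot: [-3.141, -0.001, -1.778]
force: [-0.0, 0.0, -0.3]
width: 0.0876
```

>>> jog_arm(
  motion=[
    [[0,0,0,0,0,0,0.02],[0,0,0,0,0,0,0.02],[0,0,0,0,0,0,0.02],[0,0,0,0,0,0,0.02],[0,0,0,0,0,0,0.02],[0,0,0,0,0,0,0.02],[0,0,0,0,0,0,0.02],[0,0,0,0,0,0,0.02]],
  ],
  newtons=15,
)

```text
t: 3.5
eef_pos: [0.5644, 0.113, 0.039]
ee_rot: [-3.141, -0.001, -1.778]
force: [-1.2, 0.8, 0.8]
width: 0.034
```

>>> jog_arm(
  motion=[
    [[0,0,0,0,0,0,0.02],[0,0,-0.02,0,0,0,0.02],[0,0,-0.05,0,0,0,0.02],[0,0,-0.08,0,0,0,0.02],[0,0,-0.11,0,0,0,0.02],[0,0,-0.12,0,0,0,0.02]],
  ],
)

```text
t: 4.1
eef_pos: [0.5656, 0.1137, 0.1622]
ee_rot: [-3.137, 0.001, -1.777]
force: [1.4, -0.3, -0.9]
width: 0.0341
```

```bash
python3 -c "
from h import *
go(.522,.254,.16,-87)
cv2.imwrite('pics/s2.png',optics.grab_frame('side')[90:330,120:400,::-1])
"
```

```text
d [-0.1284, 0.0714, 0.0021] rot [-0.3, 0.0, -14.8] rows 2.9 | t 4.1 pos [0.5656, 0.1137, 0.1622] rpy [-179.7, 0.1, -101.8] F [1.4, -0.3, -0.9] w 0.0341
```

View pics/s2.png

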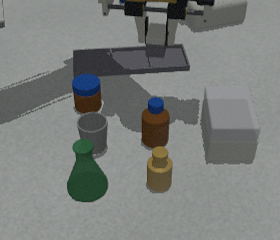

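The box is held in the jaws (crop at about 158,35). Moving it to the middle pocket.

>>> jog_arm(
  motion=[
    [[-0.128,0.0715,0.0,0,0,-14.8,0.02],[-0.128,0.0715,0.0,0,0,-14.8,0.02],[-0.128,0.0715,0.0,0,0,-14.8,0.02],[-0.128,0.0715,0.03,0,0,-14.8,0.02],[-0.128,0.0715,0.06,0,0,-14.8,0.02],[-0.128,0.0715,0.06,0,0,-14.8,0.02]],
  ],
)

```text
t: 4.75
eef_pos: [0.5191, 0.252, 0.0972]
ee_rot: [3.139, -0.005, -1.519]
force: [-0.7, -0.8, -1.9]
width: 0.0339
```

```bash
python3 -c "
from h import *
go(.522,.254,.0445,-87)
cv2.imwrite('pics/w3.png',optics.grab_frame('wrist')[:,:,::-1])
"
```

```text
d [-0.0021, -0.0031, 0.0527] rot [0.1, -0.3, -0.0] rows 1.1 | t 4.75 pos [0.5191, 0.252, 0.0972] rpy [179.9, -0.3, -87.0] F [-0.7, -0.8, -1.9] w 0.0339
```

View pics/w3.png

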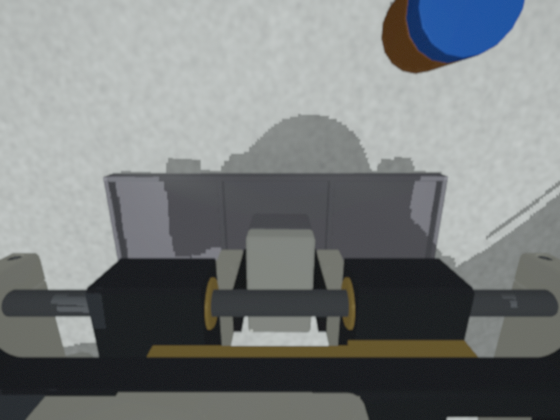

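>>> jog_arm(
  motion=[
    [[-0.002,-0.003,0.02,0,0,0,0.02],[-0.002,-0.003,0.035,0,0,0,0.02],[-0.002,-0.003,0.045,0,0,0,0.02],[-0.002,-0.003,0.049,0,0,0,0.02],[-0.002,-0.003,0.0515,0,0,0,0.02],[-0.002,-0.003,0.0515,0,0,0,0.02]],
  ],
)

```text
t: 5.4
eef_pos: [0.5239, 0.2546, 0.0487]
ee_rot: [-3.141, -0.003, -1.519]
force: [0.1, -0.1, -0.3]
width: 0.0337
```

```bash
python3 -c "
from h import *
go(.522,.254,.0435,-87)"
```

```text
d [0.0004, 0.0019, 0.0052] rot [-0.1, -0.2, -0.0] rows 0.1 | t 5.4 pos [0.5239, 0.2546, 0.0487] rpy [-179.9, -0.2, -87.0] F [0.1, -0.1, -0.3] w 0.0337
```

>>> jog_arm(
  motion=[
    [[0,0.0005,0.002,0,0,0,0.02],[0,0.0005,0.003,0,0,0,0.02],[0,0.0005,0.004,0,0,0,0.02],[0,0.0005,0.004,0,0,0,0.02]],
  ],
)

```text
t: 5.8
eef_pos: [0.5234, 0.2545, 0.0447]
ee_rot: [-3.14, -0.003, -1.519]
force: [-0.2, 0.1, -1.6]
width: 0.034
```

>>> jog_arm(
  motion=[
    [[0,0,0.0005,0,0,0,0.02],[0,0,0.001,0,0,0,0.02],[0,0,0.001,0,0,0,0.02]],
  ],
)

```text
t: 6.1
eef_pos: [0.5234, 0.2546, 0.044]
ee_rot: [-3.14, -0.003, -1.519]
force: [-0.6, -0.5, 3.0]
width: 0.0341
```

>>> jog_arm(
  motion=[
    [[0,0,0.0007,0,0,0,0.02],[0,0,0.0007,0,0,0,0.02]],
  ],
)

```text
t: 6.3
eef_pos: [0.5234, 0.2545, 0.044]
ee_rot: [-3.14, -0.003, -1.519]
force: [-2.8, -0.9, 7.6]
width: 0.034
```

>>> jog_arm(
  motion=[
    [[0,0,0,0,0,0,0.06],[0,0,0,0,0,0,0.06],[0,0,0,0,0,0,0.06],[0,0,-0.01,0,0,0,0.06],[0,0,-0.04,0,0,0,0.06],[0,0,-0.08,0,0,0,0.0876],[0,0,-0.12,0,0,0,0.0876],[0,0,-0.15,0,0,0,0.0876]],
  ],
)

```text
t: 7.1
eef_pos: [0.5237, 0.2553, 0.1975]
ee_rot: [-3.138, -0.002, -1.518]
force: [1.4, 0.8, -0.1]
width: 0.0784
```

```bash
python3 -c "
from h import *
go(.557,.002,.2,-180)
cv2.imwrite('pics/w4.png',optics.grab_frame('wrist')[:,:,::-1])"
```

```text
d [0.2547, -0.02, -0.002] rot [-0.2, 0.1, 93.0] rows 10.8 | t 7.1 pos [0.5237, 0.2553, 0.1975] rpy [-179.8, -0.1, -87.0] F [1.4, 0.8, -0.1] w 0.0784
```

View pics/w4.png

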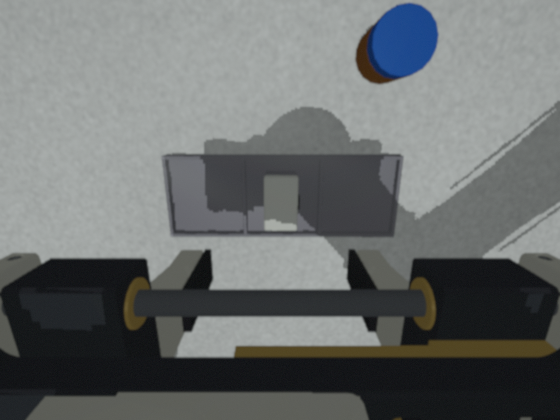

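```bash
python3 -c "
from h import *
im=cv2.imread('pics/w4.png')
X=wback([(264,176),(299,176),(298,230),(263,230)],.045);print(X.round(4),X.mean(0).round(4))
X=wback([(164,155),(402,155),(397,236),(172,236)],.014);print(X.round(4),X.mean(0).round(4))
"
```

```text
[[0.5437 0.2325 0.045 ]
 [0.5094 0.2306 0.045 ]
 [0.5064 0.2871 0.045 ]
 [0.5426 0.2891 0.045 ]] [0.5255 0.2598 0.045 ]
[[0.6528 0.2216 0.014 ]
 [0.4002 0.2079 0.014 ]
 [0.3898 0.2996 0.014 ]
 [0.6493 0.3145 0.014 ]] [0.523  0.2609 0.014 ]
```

Slide box centred in the middle pocket. Next, the bottle.

>>> jog_arm(
  motion=[
    [[0.255,-0.02,0,0,0,93,0.0876],[0.255,-0.02,0,0,0,93,0.0876],[0.255,-0.02,0,0,0,93,0.0876],[0.255,-0.02,0,0,0,93,0.0876],[0.255,-0.02,0,0,0,93,0.0876],[0.255,-0.02,0,0,0,93,0.0876],[0.255,-0.02,0,0,0,93,0.0876],[0.255,-0.02,0,0,0,93,0.0876]],
  ],
)

```text
t: 7.95
eef_pos: [0.5591, 0.0018, 0.2026]
ee_rot: [-3.141, 0.008, -2.727]
force: [-0.9, 0.5, -0.6]
width: 0.0877
```

```bash
python3 -c "
from h import *
go(.556,.002,.2,-180)"
```

```text
d [0.0028, 0.0014, 0.0026] rot [0.0, 0.4, 23.8] rows 2.8 | t 7.95 pos [0.5591, 0.0018, 0.2026] rpy [-180.0, 0.4, -156.2] F [-0.9, 0.5, -0.6] w 0.0877
```

>>> jog_arm(
  motion=[
    [[0.003,0.0015,0,0,0.4,23.8,0.0876],[0.003,0.0015,0,0,0.4,23.8,0.0876],[0.003,0.0015,0,0,0.4,23.8,0.0876],[0.003,0.0015,0,0,0.4,23.8,0.0876],[0.003,0.0015,0,0,0.4,23.8,0.0876]],
  ],
)

```text
t: 8.45
eef_pos: [0.5557, 0.002, 0.2028]
ee_rot: [3.141, 0.001, -3.138]
force: [-0.7, 0.6, -1.1]
width: 0.0873
```

```bash
python3 -c "
from h import *
go(.556,.002,.051,-180)
cv2.imwrite('pics/w5.png',optics.grab_frame('wrist')[:,:,::-1])"
```

```text
d [-0.0001, -0.0001, 0.1518] rot [0.1, 0.0, 0.2] rows 3.0 | t 8.45 pos [0.5557, 0.002, 0.2028] rpy [179.9, 0.0, -179.8] F [-0.7, 0.6, -1.1] w 0.0873
```

View pics/w5.png

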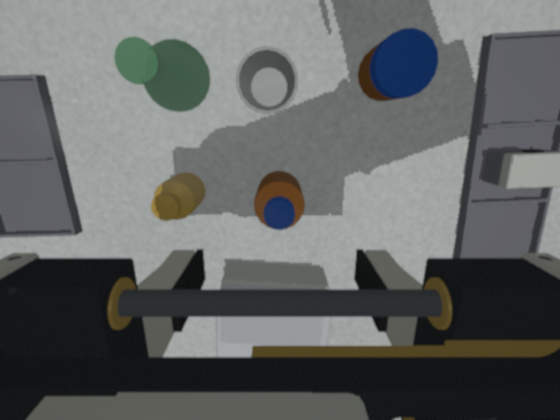

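Bottle is centred between the jaws (279,210). Descending.

>>> jog_arm(
  motion=[
    [[0,0,0.045,0,0,0,0.0876],[0,0,0.085,0,0,0,0.0876],[0,0,0.12,0,0,0,0.0876],[0,0,0.145,0,0,0,0.0876],[0,0,0.152,0,0,0,0.0876],[0,0,0.152,0,0,0,0.0876]],
  ],
)

```text
t: 9.1
eef_pos: [0.5555, 0.002, 0.0502]
ee_rot: [3.141, -0.001, -3.137]
force: [0.8, 1.1, -0.1]
width: 0.0876
```

>>> jog_arm(
  motion=[
    [[0,0,0,0,0,0,0.035],[0,0,0,0,0,0,0.035],[0,0,0,0,0,0,0.035],[0,0,0,0,0,0,0.035],[0,0,0,0,0,0,0.035],[0,0,0,0,0,0,0.035],[0,0,0,0,0,0,0.035]],
  ],
  newtons=20,
)

```text
t: 9.8
eef_pos: [0.5557, 0.002, 0.0506]
ee_rot: [3.141, -0.001, -3.137]
force: [-1.3, 0.6, 4.5]
width: 0.0493
```

>>> jog_arm(
  motion=[
    [[0,0,-0.02,0,0,0,0.035],[0,0,-0.05,0,0,0,0.035],[0,0,-0.09,0,0,0,0.035],[0,0,-0.13,0,0,0,0.035],[0,0,-0.14,0,0,0,0.035]],
  ],
)

```text
t: 10.3
eef_pos: [0.5577, 0.0023, 0.1949]
ee_rot: [3.14, 0.006, -3.136]
force: [0.9, 1.3, -2.1]
width: 0.0493
```

```bash
python3 -c "
from h import *
go(.606,.258,.16,-178)"
```

```text
d [-0.0495, 0.2554, 0.0356] rot [0.1, 0.3, -1.7] rows 5.3 | t 10.3 pos [0.5577, 0.0023, 0.1949] rpy [179.9, 0.3, -179.7] F [0.9, 1.3, -2.1] w 0.0493
```

>>> jog_arm(
  motion=[
    [[-0.0495,0.255,0.0,0,0.3,-1.7,0.035],[-0.0495,0.255,0.0,0,0.3,-1.7,0.035],[-0.0495,0.255,0.0,0,0.3,-1.7,0.035],[-0.0495,0.255,0.0,0,0.3,-1.7,0.035],[-0.0495,0.255,0.0,0,0.3,-1.7,0.035],[-0.0495,0.255,0.0,0,0.3,-1.7,0.035],[-0.0495,0.255,0.03,0,0.3,-1.7,0.035],[-0.0495,0.255,0.06,0,0.3,-1.7,0.035]],
  ],
)

```text
t: 11.1
eef_pos: [0.6058, 0.2585, 0.1343]
ee_rot: [3.14, 0.0, -3.106]
force: [-0.0, 0.1, -3.2]
width: 0.0498
```

```bash
python3 -c "
from h import *
go(.606,.258,.0565,-178)
cv2.imwrite('pics/w6.png',optics.grab_frame('wrist')[:,:,::-1])"
```

```text
d [-0.0001, -0.0006, 0.0778] rot [0.1, 0.0, 0.1] rows 1.6 | t 11.1 pos [0.6058, 0.2585, 0.1343] rpy [179.9, 0.0, -177.9] F [-0.0, 0.1, -3.2] w 0.0498
```

View pics/w6.png

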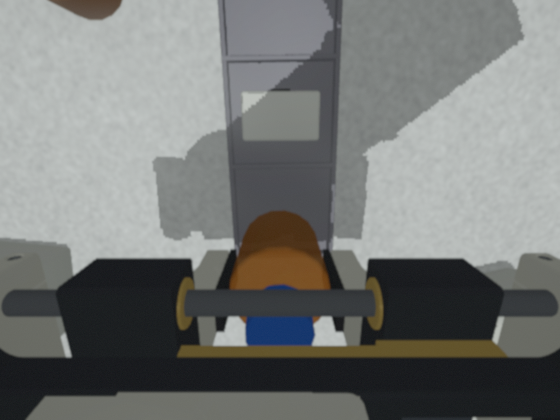

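>>> jog_arm(
  motion=[
    [[0,0,0.035,0,0,0,0.035],[0,0,0.06,0,0,0,0.035],[0,0,0.07,0,0,0,0.035],[0,0,0.074,0,0,0,0.035],[0,0,0.0755,0,0,0,0.035],[0,0,0.077,0,0,0,0.035],[0,0,0.077,0,0,0,0.035]],
  ],
)

```text
t: 11.85
eef_pos: [0.6014, 0.2547, 0.0545]
ee_rot: [-3.138, -0.009, -3.107]
force: [-12.1, -5.6, 22.9]
width: 0.0499
```

>>> jog_arm(
  motion=[
    [[0,0,-0.002,0,0,0,0.035],[0,0,-0.002,0,0,0,0.035]],
  ],
)

```text
t: 12.05
eef_pos: [0.6024, 0.2551, 0.0584]
ee_rot: [-3.139, -0.006, -3.107]
force: [0.3, 0.3, -2.3]
width: 0.0491
```

```bash
python3 -c "
from h import *
go(.606,.258,.0565,-178)
cv2.imwrite('pics/w7.png',optics.grab_frame('wrist')[:,:,::-1])
cv2.imwrite('pics/s7.png',cv2.resize(optics.grab_frame('side')[90:240,140:380,::-1],None,fx=3,fy=3))"
```

```text
d [-0.0037, 0.0028, 0.0019] rot [-0.2, -0.4, -0.0] rows 0.1 | t 12.05 pos [0.6024, 0.2551, 0.0584] rpy [-179.8, -0.4, -178.0] F [0.3, 0.3, -2.3] w 0.0491
```

View pics/w7.png

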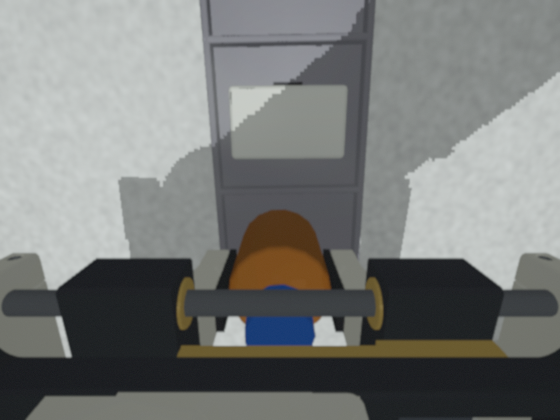

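View pics/s7.png

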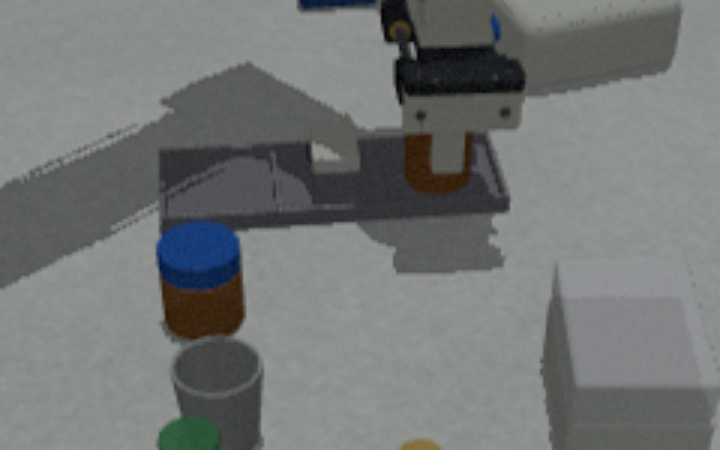

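>>> jog_arm(
  motion=[
    [[-0.002,0.0015,0.001,0,0,0,0.035],[-0.002,0.0015,0.0015,0,0,0,0.035],[-0.002,0.0015,0.0015,0,0,0,0.035]],
  ],
)

```text
t: 12.45
eef_pos: [0.6038, 0.2565, 0.055]
ee_rot: [-3.138, -0.008, -3.107]
force: [-0.3, 0.8, -2.3]
width: 0.0496
```

>>> jog_arm(
  motion=[
    [[0,0,0.0007,0,0,0,0.035],[0,0,0.0007,0,0,0,0.035]],
  ],
)

```text
t: 12.65
eef_pos: [0.6038, 0.2566, 0.0546]
ee_rot: [-3.138, -0.008, -3.107]
force: [-2.2, -0.7, 3.3]
width: 0.0492
```

>>> jog_arm(
  motion=[
    [[0,0,0,0,0,0,0.075],[0,0,0,0,0,0,0.075],[0,0,0,0,0,0,0.075],[0,0,0,0,0,0,0.08],[0,0,-0.03,0,0,0,0.08],[0,0,-0.07,0,0,0,0.08],[0,0,-0.11,0,0,0,0.0876],[0,0,-0.15,0,0,0,0.0876]],
  ],
)

```text
t: 13.45
eef_pos: [0.6049, 0.257, 0.2061]
ee_rot: [-3.137, -0.008, -3.107]
force: [1.4, 0.6, -0.3]
width: 0.0864
```

```bash
python3 -c "
from h import *
go(.432,.108,.2,-180)
cv2.imwrite('pics/w8.png',optics.grab_frame('wrist')[:,:,::-1])"
```

```text
d [0.1779, -0.1429, 0.0082] rot [-0.2, -0.5, 2.0] rows 4.6 | t 13.45 pos [0.6049, 0.257, 0.2061] rpy [-179.8, -0.5, -178.0] F [1.4, 0.6, -0.3] w 0.0864
```

View pics/w8.png

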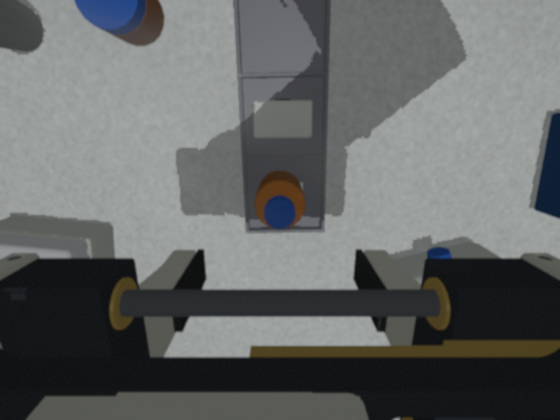

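Bottle stands upright in the end pocket (279,205). Next, the jar.

>>> jog_arm(
  motion=[
    [[0.178,-0.143,0.008,0,-0.5,2,0.0876],[0.178,-0.143,0.008,0,-0.5,2,0.0876],[0.178,-0.143,0.008,0,-0.5,2,0.0876],[0.178,-0.143,0.008,0,-0.5,2,0.0876],[0.178,-0.143,0.008,0,-0.5,2,0.0876],[0.178,-0.143,0.008,0,-0.5,2,0.0876],[0.178,-0.143,0.008,0,-0.5,2,0.0876]],
  ],
)

```text
t: 14.2
eef_pos: [0.4355, 0.1091, 0.2067]
ee_rot: [3.14, 0.011, -3.14]
force: [-0.1, -0.1, -0.7]
width: 0.0877
```

```bash
python3 -c "
from h import *
go(.4315,.1075,.04,-180)
cv2.imwrite('pics/w9.png',optics.grab_frame('wrist')[:,:,::-1])"
```

```text
d [0.0059, -0.0018, 0.1667] rot [0.1, 0.7, 0.1] rows 3.3 | t 14.2 pos [0.4355, 0.1091, 0.2067] rpy [179.9, 0.7, -179.9] F [-0.1, -0.1, -0.7] w 0.0877
```

View pics/w9.png

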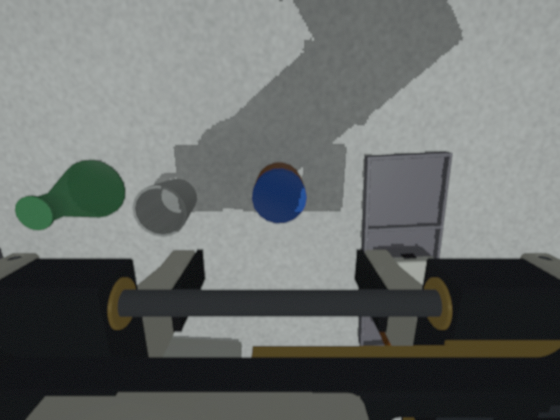

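>>> jog_arm(
  motion=[
    [[0.004,-0.002,0.045,0,0.7,0,0.0876],[0.004,-0.002,0.085,0,0.7,0,0.0876],[0.004,-0.002,0.125,0,0.7,0,0.0876],[0.004,-0.002,0.155,0,0.7,0,0.0876],[0.004,-0.002,0.166,0,0.7,0,0.0876],[0.004,-0.002,0.166,0,0.7,0,0.0876],[0.004,-0.002,0.166,0,0.7,0,0.0876]],
  ],
)

```text
t: 14.95
eef_pos: [0.4345, 0.1082, 0.0402]
ee_rot: [3.141, -0.002, -3.14]
force: [-0.4, 0.3, -0.4]
width: 0.088
```

>>> jog_arm(
  motion=[
    [[0,0,0,0,0,0,0.035],[0,0,0,0,0,0,0.035],[0,0,0,0,0,0,0.035],[0,0,0,0,0,0,0.035],[0,0,0,0,0,0,0.035],[0,0,0,0,0,0,0.035],[0,0,0,0,0,0,0.035]],
  ],
  newtons=20,
)

```text
t: 15.65
eef_pos: [0.4346, 0.1083, 0.0406]
ee_rot: [3.141, -0.001, -3.14]
force: [-1.7, -0.7, 6.0]
width: 0.0537
```

```bash
python3 -c "
from h import *
go(.4385,.25,.16,-178)"
```

```text
d [-0.004, 0.1417, -0.1194] rot [0.0, -0.1, -1.9] rows 3.7 | t 15.65 pos [0.4346, 0.1083, 0.0406] rpy [180.0, -0.1, -179.9] F [-1.7, -0.7, 6.0] w 0.0537
```

>>> jog_arm(
  motion=[
    [[0,0,-0.02,0,0,0,0.035],[0,0,-0.06,0,0,0,0.035],[0,0,-0.1,0,0,0,0.035],[0,0.05,-0.12,0,0,-1.9,0.035],[-0.004,0.1,-0.12,0,0,-1.9,0.035],[-0.004,0.142,-0.12,0,0,-1.9,0.035],[-0.004,0.142,-0.12,0,0,-1.9,0.035],[-0.004,0.142,-0.09,0,0,-1.9,0.035]],
  ],
)

```text
t: 16.45
eef_pos: [0.44, 0.2533, 0.1329]
ee_rot: [3.137, 0.003, -3.104]
force: [-0.2, -0.1, -2.7]
width: 0.0536
```

```bash
python3 -c "
from h import *
go(.4395,.25,.047,-178)
cv2.imwrite('pics/w10.png',optics.grab_frame('wrist')[:,:,::-1])"
```

```text
d [0.0009, -0.0037, 0.0859] rot [0.3, 0.2, 0.2] rows 1.7 | t 16.45 pos [0.44, 0.2533, 0.1329] rpy [179.7, 0.2, -177.8] F [-0.2, -0.1, -2.7] w 0.0536
```

View pics/w10.png

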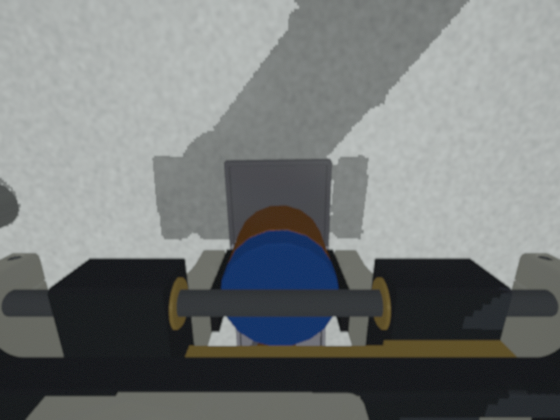

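>>> jog_arm(
  motion=[
    [[0.001,-0.002,0.035,0.3,0.2,0,0.035],[0.001,-0.002,0.065,0.3,0.2,0,0.035],[0.001,-0.002,0.078,0.3,0.2,0,0.035],[0.001,-0.002,0.083,0.3,0.2,0,0.035],[0.001,-0.002,0.084,0.3,0.2,0,0.035],[0.001,-0.002,0.085,0.3,0.2,0,0.035],[0.001,-0.002,0.085,0.3,0.2,0,0.035]],
  ],
)

```text
t: 17.2
eef_pos: [0.4346, 0.2454, 0.0427]
ee_rot: [-3.132, -0.01, -3.107]
force: [-6.4, -7.7, 21.4]
width: 0.0537
```

>>> jog_arm(
  motion=[
    [[-0.002,0.002,-0.003,-0.5,-0.5,0,0.035],[-0.002,0.002,-0.003,-0.5,-0.5,0,0.035],[-0.002,0.002,-0.003,-0.5,-0.5,0,0.035]],
  ],
)

```text
t: 17.5
eef_pos: [0.4365, 0.2474, 0.0458]
ee_rot: [-3.141, -0.001, -3.107]
force: [-0.9, 0.4, -1.5]
width: 0.0538
```

```bash
python3 -c "
from h import *
go(.4395,.25,.047,-178)
cv2.imwrite('pics/w11.png',optics.grab_frame('wrist')[:,:,::-1])"
```

```text
d [-0.0031, 0.0025, -0.0012] rot [-0.0, -0.1, -0.0] rows 0.1 | t 17.5 pos [0.4365, 0.2474, 0.0458] rpy [-180.0, -0.1, -178.0] F [-0.9, 0.4, -1.5] w 0.0538
```

View pics/w11.png

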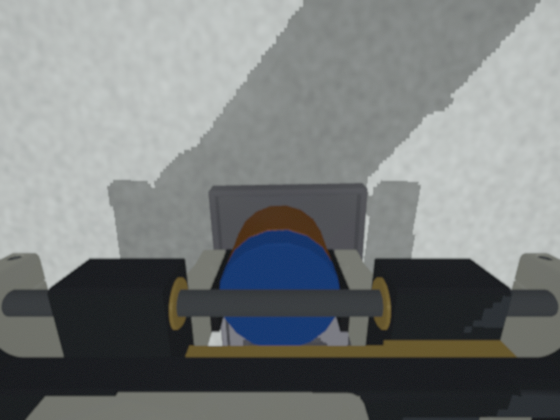

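>>> jog_arm(
  motion=[
    [[-0.002,0.003,-0.001,0,0,0,0.035],[-0.002,0.003,0.0,0,0,0,0.035],[-0.002,0.003,0.0,0,0,0,0.035]],
  ],
)

```text
t: 17.85
eef_pos: [0.4384, 0.2506, 0.0453]
ee_rot: [-3.14, -0.002, -3.107]
force: [-0.8, -0.2, -1.7]
width: 0.0536
```

>>> jog_arm(
  motion=[
    [[0,0,0.0007,0,0,0,0.035],[0,0,0.0007,0,0,0,0.035]],
  ],
)

```text
t: 18.05
eef_pos: [0.4382, 0.2504, 0.0443]
ee_rot: [-3.14, -0.002, -3.107]
force: [-0.1, 0.2, -1.0]
width: 0.0536
```

>>> jog_arm(
  motion=[
    [[0,0,0.0007,0,0,0,0.035],[0,0,0.0007,0,0,0,0.035]],
  ],
)

```text
t: 18.25
eef_pos: [0.4381, 0.2503, 0.0435]
ee_rot: [-3.14, -0.003, -3.107]
force: [-0.2, -1.0, -1.7]
width: 0.0538
```

>>> jog_arm(
  motion=[
    [[0,0,0.0008,0,0,0,0.035],[0,0,0.0008,0,0,0,0.035]],
  ],
)

```text
t: 18.45
eef_pos: [0.4383, 0.2504, 0.0429]
ee_rot: [-3.14, -0.002, -3.106]
force: [0.2, -1.4, 3.1]
width: 0.0536
```

Contact again. Releasing.

>>> jog_arm(
  motion=[
    [[0,0,0,0,0,0,0.078],[0,0,0,0,0,0,0.078],[0,0,0,0,0,0,0.078],[0,0,0,0,0,0,0.08],[0,0,-0.03,0,0,0,0.08],[0,0,-0.07,0,0,0,0.08],[0,0,-0.11,0,0,0,0.0876],[0,0,-0.16,0,0,0,0.0876]],
  ],
)

```text
t: 19.25
eef_pos: [0.4378, 0.25, 0.2035]
ee_rot: [-3.138, -0.004, -3.107]
force: [1.4, 1.2, 0.1]
width: 0.0863
```

```bash
python3 -c "
from h import *
go(.4455,-.009,.2,-90)
cv2.imwrite('pics/w12.png',optics.grab_frame('wrist')[:,:,::-1])"
```

```text
d [0.0013, -0.2591, 0.0045] rot [0.0, -0.3, -88.0] rows 10.2 | t 19.25 pos [0.4378, 0.25, 0.2035] rpy [-179.8, -0.2, -178.0] F [1.4, 1.2, 0.1] w 0.0863
```

View pics/w12.png

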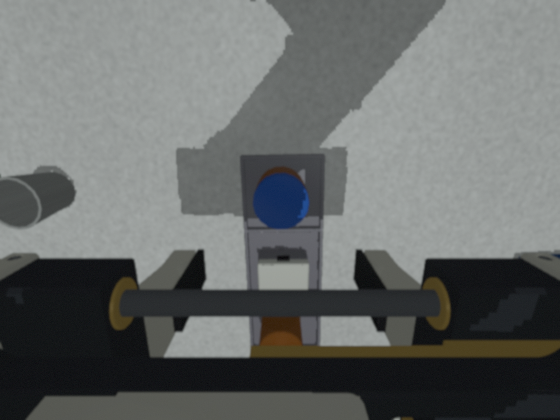

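Jar sits in its pocket (280,200), so the sampling kit is in. Next, the beaker, with the jaws along x to clear the flask.

>>> jog_arm(
  motion=[
    [[0.001,-0.259,0,0,-0.3,-88,0.0876],[0.001,-0.259,0,0,-0.3,-88,0.0876],[0.001,-0.259,0,0,-0.3,-88,0.0876],[0.001,-0.259,0,0,-0.3,-88,0.0876],[0.001,-0.259,0,0,-0.3,-88,0.0876],[0.001,-0.259,0,0,-0.3,-88,0.0876],[0.001,-0.259,0,0,-0.3,-88,0.0876],[0.001,-0.259,0,0,-0.3,-88,0.0876]],
  ],
)

```text
t: 20.1
eef_pos: [0.4498, -0.0074, 0.212]
ee_rot: [-3.135, 0.007, -1.967]
force: [0.6, 0.9, 0.1]
width: 0.0878
```

```bash
python3 -c "
from h import *
go(.4455,-.009,.2,-90)"
```

```text
d [0.0032, 0.0034, 0.012] rot [-0.4, 0.3, -22.7] rows 2.6 | t 20.1 pos [0.4498, -0.0074, 0.212] rpy [-179.6, 0.4, -112.7] F [0.6, 0.9, 0.1] w 0.0878
```

>>> jog_arm(
  motion=[
    [[0.003,0.0035,0.012,-0.4,0.3,-22.7,0.0876],[0.003,0.0035,0.012,-0.4,0.3,-22.7,0.0876],[0.003,0.0035,0.012,-0.4,0.3,-22.7,0.0876],[0.003,0.0035,0.012,-0.4,0.3,-22.7,0.0876],[0.003,0.0035,0.012,-0.4,0.3,-22.7,0.0876]],
  ],
)

```text
t: 20.6
eef_pos: [0.4455, -0.0088, 0.2]
ee_rot: [-3.141, -0.0, -1.574]
force: [0.2, 0.3, 0.1]
width: 0.0879
```

```bash
python3 -c "
from h import *
go(.4455,-.009,.045,-90)
cv2.imwrite('pics/w13.png',optics.grab_frame('wrist')[:,:,::-1])"
```

```text
d [0.0002, 0.0001, 0.155] rot [-0.0, -0.0, -0.2] rows 3.1 | t 20.6 pos [0.4455, -0.0088, 0.2] rpy [-180.0, -0.0, -90.2] F [0.2, 0.3, 0.1] w 0.0879
```

View pics/w13.png

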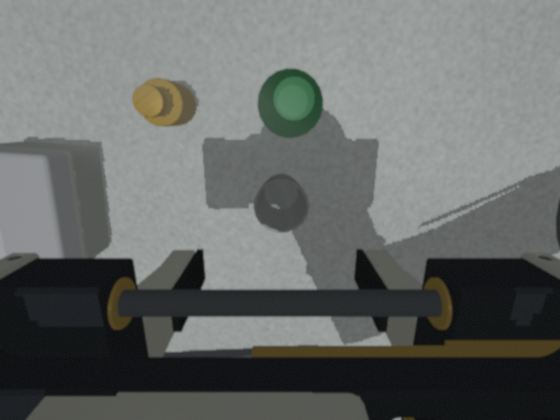

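>>> jog_arm(
  motion=[
    [[0,0,0.045,0,0,0,0.0876],[0,0,0.085,0,0,0,0.0876],[0,0,0.12,0,0,0,0.0876],[0,0,0.145,0,0,0,0.0876],[0,0,0.155,0,0,0,0.0876],[0,0,0.155,0,0,0,0.0876]],
  ],
)

```text
t: 21.25
eef_pos: [0.445, -0.0091, 0.0441]
ee_rot: [3.14, -0.001, -1.575]
force: [0.5, 0.6, 0.5]
width: 0.0877
```

>>> jog_arm(
  motion=[
    [[0,0,0,0,0,0,0.035],[0,0,0,0,0,0,0.035],[0,0,0,0,0,0,0.035],[0,0,0,0,0,0,0.035],[0,0,0,0,0,0,0.035],[0,0,0,0,0,0,0.035],[0,0,0,0,0,0,0.035]],
  ],
  newtons=12,
)

```text
t: 21.95
eef_pos: [0.445, -0.0091, 0.0445]
ee_rot: [3.14, -0.001, -1.575]
force: [-2.5, -0.0, 7.7]
width: 0.0538
```

>>> jog_arm(
  motion=[
    [[0,0,-0.01,0,0,0,0.035],[0,0,-0.03,0,0,0,0.035],[0,0,-0.05,0,0,0,0.035],[0,0,-0.05,0,0,0,0.035]],
  ],
)

```text
t: 22.35
eef_pos: [0.4467, -0.0084, 0.0972]
ee_rot: [-3.139, 0.0, -1.574]
force: [0.6, -0.5, -1.7]
width: 0.0533
```

```bash
python3 -c "
from h import *
go(.479,-.283,.16,-90)
cv2.imwrite('pics/w14.png',optics.grab_frame('wrist')[:,:,::-1])
cv2.imwrite('pics/s14.png',cv2.resize(optics.grab_frame('side')[120:320,140:400,::-1],None,fx=3,fy=3))"
```

```text
d [0.2744, -0.0334, -0.0628] rot [-0.2, 0.0, -0.2] rows 5.7 | t 22.35 pos [0.4467, -0.0084, 0.0972] rpy [-179.8, 0.0, -90.2] F [0.6, -0.5, -1.7] w 0.0533
```

View pics/s14.png

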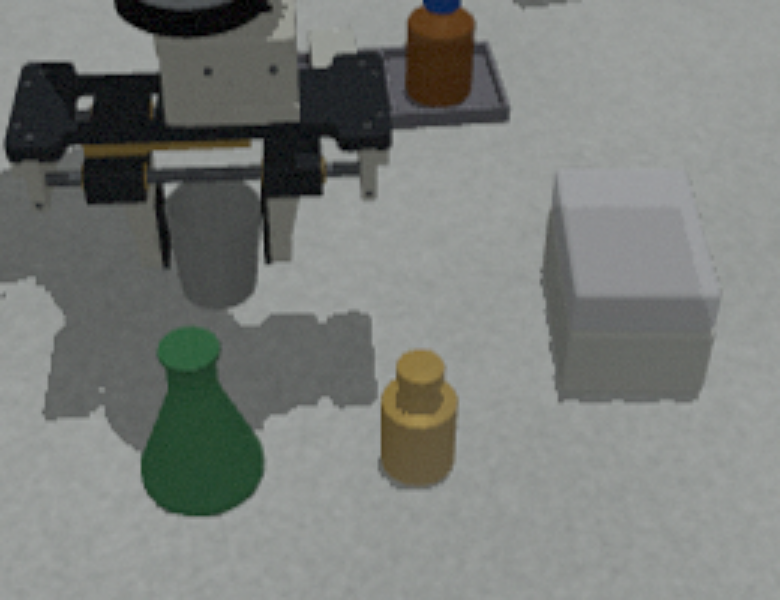

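View pics/w14.png

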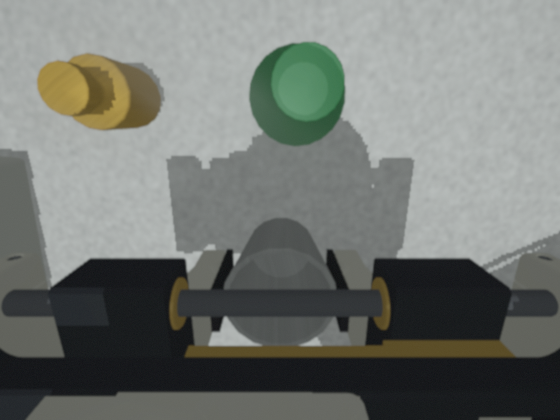

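Beaker is held upright. I'll raise it over the flask before going to the short tray.

>>> jog_arm(
  motion=[
    [[0,0,-0.04,0,0,0,0.035],[0,0,-0.08,0,0,0,0.035],[0,0,-0.12,0,0,0,0.035],[0.04,-0.005,-0.13,0,0,0,0.035],[0.08,-0.01,-0.13,0,0,0,0.035],[0.12,-0.015,-0.13,0,0,0,0.035],[0.16,-0.02,-0.13,0,0,0,0.035],[0.2,-0.025,-0.13,0,0,0,0.035]],
  ],
)

```text
t: 23.25
eef_pos: [0.4689, -0.2104, 0.2241]
ee_rot: [3.14, 0.0, -1.575]
force: [1.2, 0.7, -1.3]
width: 0.0535
```

```bash
python3 -c "
from h import *
go(.4795,-.283,.13,-88)"
```

```text
d [0.0726, -0.0111, 0.094] rot [0.1, 0.0, -2.2] rows 2.4 | t 23.25 pos [0.4689, -0.2104, 0.2241] rpy [179.9, 0.0, -90.2] F [1.2, 0.7, -1.3] w 0.0535
```

>>> jog_arm(
  motion=[
    [[0.04,-0.011,0,0,0,-2.2,0.035],[0.0725,-0.011,0.01,0,0,-2.2,0.035],[0.0725,-0.011,0.05,0,0,-2.2,0.035],[0.0725,-0.011,0.09,0,0,-2.2,0.035],[0.0725,-0.011,0.1,0,0,-2.2,0.035],[0.0725,-0.011,0.1,0,0,-2.2,0.035],[0.0725,-0.011,0.1,0,0,-2.2,0.035]],
  ],
)

```text
t: 23.95
eef_pos: [0.4804, -0.2831, 0.1253]
ee_rot: [3.141, -0.001, -1.536]
force: [0.1, -0.1, -0.2]
width: 0.0535
```

```bash
python3 -c "
from h import *
go(.4795,-.283,.0495,-88)
cv2.imwrite('pics/w15.png',optics.grab_frame('wrist')[:,:,::-1])"
```

```text
d [-0.0002, 0.0008, 0.0758] rot [0.1, -0.0, 0.0] rows 1.5 | t 23.95 pos [0.4804, -0.2831, 0.1253] rpy [179.9, -0.0, -88.0] F [0.1, -0.1, -0.2] w 0.0535
```

View pics/w15.png

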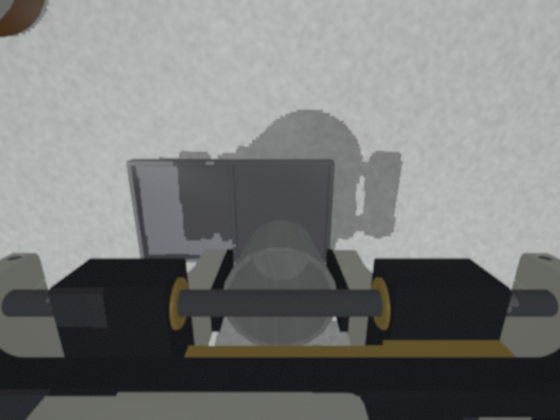

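>>> jog_arm(
  motion=[
    [[0,0,0.03,0,0,0,0.035],[0,0,0.055,0,0,0,0.035],[0,0,0.067,0,0,0,0.035],[0,0,0.07,0,0,0,0.035],[0,0,0.07,0,0,0,0.035],[0,0,0.07,0,0,0,0.035]],
  ],
)

```text
t: 24.6
eef_pos: [0.4818, -0.2834, 0.0573]
ee_rot: [-3.139, -0.002, -1.535]
force: [0.2, 0.3, -0.5]
width: 0.0534
```

>>> jog_arm(
  motion=[
    [[0,0.002,0.003,0,0,0,0.035],[0,0.002,0.005,0,0,0,0.035],[0,0.002,0.006,0,0,0,0.035],[0,0.002,0.006,0,0,0,0.035]],
  ],
)

```text
t: 25.0
eef_pos: [0.4798, -0.2835, 0.0512]
ee_rot: [-3.139, -0.002, -1.535]
force: [-0.3, -0.4, -1.7]
width: 0.0534
```

>>> jog_arm(
  motion=[
    [[0,0,0.0007,0,0,0,0.035],[0,0,0.0012,0,0,0,0.035],[0,0,0.0012,0,0,0,0.035]],
  ],
)

```text
t: 25.3
eef_pos: [0.4798, -0.2835, 0.0501]
ee_rot: [-3.139, -0.002, -1.535]
force: [-0.7, 1.4, 0.6]
width: 0.0532
```

>>> jog_arm(
  motion=[
    [[0,0,0.0007,0,0,0,0.035],[0,0,0.0007,0,0,0,0.035]],
  ],
)

```text
t: 25.5
eef_pos: [0.4799, -0.2835, 0.0499]
ee_rot: [-3.139, -0.002, -1.535]
force: [-1.9, 1.3, 5.7]
width: 0.0535
```

Contact. Releasing the beaker.

>>> jog_arm(
  motion=[
    [[0,0,0,0,0,0,0.078],[0,0,0,0,0,0,0.078],[0,0,0,0,0,0,0.078],[0,0,0,0,0,0,0.08],[0,0,-0.03,0,0,0,0.08],[0,0,-0.07,0,0,0,0.08],[0,0,-0.11,0,0,0,0.0876],[0,0,-0.16,0,0,0,0.0876]],
  ],
)

```text
t: 26.3
eef_pos: [0.4784, -0.2829, 0.2103]
ee_rot: [-3.142, -0.001, -1.535]
force: [1.6, -1.0, -0.6]
width: 0.0865
```

```bash
python3 -c "
from h import *
go(.553,-.1025,.2,-180)
cv2.imwrite('pics/w16.png',optics.grab_frame('wrist')[:,:,::-1])"
```

```text
d [-0.1776, -0.081, 0.0101] rot [-0.0, -0.0, 92.0] rows 10.7 | t 26.3 pos [0.4784, -0.2829, 0.2103] rpy [-180.0, -0.1, -88.0] F [1.6, -1.0, -0.6] w 0.0865
```

View pics/w16.png

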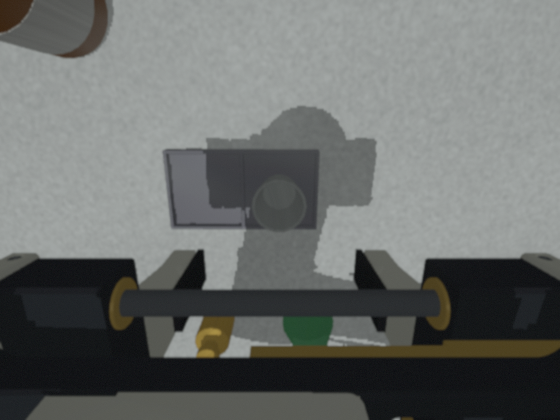

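>>> jog_arm(
  motion=[
    [[-0.178,-0.081,0,0,0,92,0.0876],[-0.178,-0.081,0,0,0,92,0.0876],[-0.178,-0.081,0,0,0,92,0.0876],[-0.178,-0.081,0,0,0,92,0.0876],[-0.178,-0.081,0,0,0,92,0.0876],[-0.178,-0.081,0,0,0,92,0.0876],[-0.178,-0.081,0,0,0,92,0.0876],[-0.178,-0.081,0,0,0,92,0.0876]],
  ],
)

```text
t: 27.15
eef_pos: [0.5567, -0.1036, 0.2195]
ee_rot: [-3.134, 0.008, -2.693]
force: [-1.0, 0.1, 0.7]
width: 0.0874
```

```bash
python3 -c "
from h import *
go(.553,-.1025,.2,-180)"
```

```text
d [0.003, 0.0028, 0.0195] rot [-0.4, 0.5, 25.7] rows 3.0 | t 27.15 pos [0.5567, -0.1036, 0.2195] rpy [-179.5, 0.4, -154.3] F [-1.0, 0.1, 0.7] w 0.0874
```

>>> jog_arm(
  motion=[
    [[0.003,0.003,0.0195,-0.4,0.5,25.7,0.0876],[0.003,0.003,0.0195,-0.4,0.5,25.7,0.0876],[0.003,0.003,0.0195,-0.4,0.5,25.7,0.0876],[0.003,0.003,0.0195,-0.4,0.5,25.7,0.0876],[0.003,0.003,0.0195,-0.4,0.5,25.7,0.0876]],
  ],
)

```text
t: 27.65
eef_pos: [0.5529, -0.1023, 0.1998]
ee_rot: [3.141, 0.0, -3.138]
force: [0.3, -0.6, 0.5]
width: 0.0874
```

```bash
python3 -c "
from h import *
go(.553,-.1025,.0375,-180)
cv2.imwrite('pics/w17.png',optics.grab_frame('wrist')[:,:,::-1])"
```

```text
d [-0.0, -0.0003, 0.1623] rot [0.1, 0.0, 0.2] rows 3.2 | t 27.65 pos [0.5529, -0.1023, 0.1998] rpy [179.9, 0.0, -179.8] F [0.3, -0.6, 0.5] w 0.0874
```

View pics/w17.png

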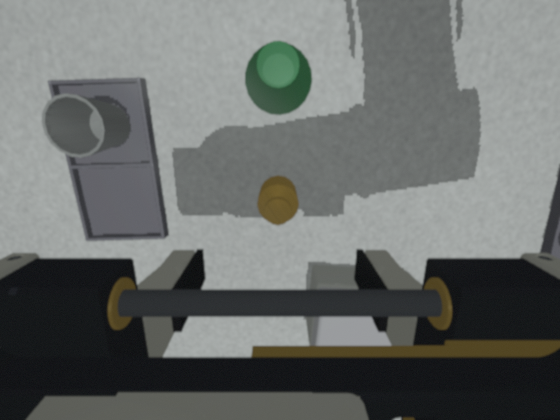

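```bash
python3 -c "
from h import *
print(back('top',[(257,155),(320,157),(322,112)],.08).round(3))"
```

```text
[[ 0.644  0.051  0.08 ]
 [ 0.638 -0.061  0.08 ]
 [ 0.722 -0.068  0.08 ]]
```

>>> jog_arm(
  motion=[
    [[0,0,0.045,0,0,0,0.0876],[0,0,0.085,0,0,0,0.0876],[0,0,0.1,0,0,0,0.0876]],
  ],
)

```text
t: 28.0
eef_pos: [0.5507, -0.1023, 0.0964]
ee_rot: [3.141, -0.004, -3.135]
force: [-0.7, -0.4, -0.0]
width: 0.0876
```

>>> jog_arm(
  motion=[
    [[-0.002,0,0.03,0,0,0,0.0876],[-0.002,0,0.05,0,0,0,0.0876],[-0.002,0,0.057,0,0,0,0.0876],[-0.002,0,0.057,0,0,0,0.0876],[-0.002,0,0.057,0,0,0,0.0876]],
  ],
)

```text
t: 28.5
eef_pos: [0.5532, -0.1022, 0.0403]
ee_rot: [3.141, -0.003, -3.134]
force: [0.9, 0.8, 1.0]
width: 0.0874
```

>>> jog_arm(
  motion=[
    [[0,0,0,0,0,0,0.03],[0,0,0,0,0,0,0.03],[0,0,0,0,0,0,0.03],[0,0,0,0,0,0,0.03],[0,0,0,0,0,0,0.03],[0,0,0,0,0,0,0.03],[0,0,0,0,0,0,0.03],[0,0,0,0,0,0,0.03]],
  ],
  newtons=45,
)

```text
t: 29.3
eef_pos: [0.5533, -0.1024, 0.0404]
ee_rot: [3.141, -0.003, -3.134]
force: [-0.2, -2.3, 2.3]
width: 0.0416
```

>>> jog_arm(
  motion=[
    [[0,0,-0.015,0,0,0,0.03],[0,0,-0.04,0,0,0,0.03],[0,0,-0.08,0,0,0,0.03],[0,0,-0.1,0,0,0,0.03],[0,0,-0.1,0,0,0,0.03]],
  ],
)

```text
t: 29.8
eef_pos: [0.5549, -0.1022, 0.143]
ee_rot: [3.14, 0.002, -3.134]
force: [0.3, -0.1, -5.4]
width: 0.0408
```

```bash
python3 -c "
from h import *
go(.5635,-.281,.13,-178)
cv2.imwrite('pics/w18.png',optics.grab_frame('wrist')[:,:,::-1])"
```

```text
d [-0.0072, -0.1789, 0.0127] rot [0.1, 0.1, -1.6] rows 3.6 | t 29.8 pos [0.5549, -0.1022, 0.143] rpy [179.9, 0.1, -179.6] F [0.3, -0.1, -5.4] w 0.0408
```

View pics/w18.png

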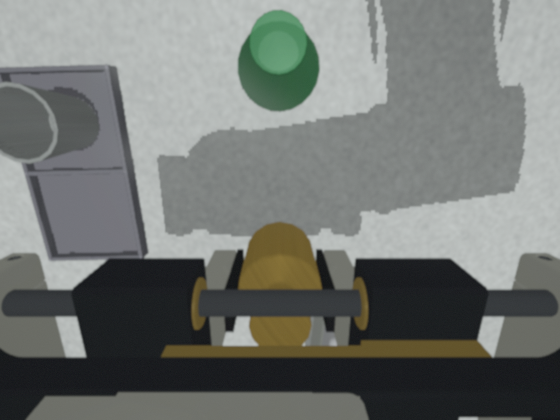

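Weight is held (force -5.4 N matches 0.5 kg). Moving it to the far pocket.

>>> jog_arm(
  motion=[
    [[-0.002,-0.04,0,0,0,-1.6,0.03],[-0.004,-0.085,0,0,0,-1.6,0.03],[-0.007,-0.13,0,0,0,-1.6,0.03],[-0.0075,-0.17,0,0,0,-1.6,0.03],[-0.0075,-0.179,0,0,0,-1.6,0.03],[-0.0075,-0.179,0.02,0,0,-1.6,0.03],[-0.0075,-0.179,0.03,0,0,-1.6,0.03],[-0.0075,-0.179,0.03,0,0,-1.6,0.03]],
  ],
)

```text
t: 30.65
eef_pos: [0.5601, -0.2801, 0.107]
ee_rot: [3.138, -0.007, -3.107]
force: [-0.1, 1.0, -4.7]
width: 0.0412
```

```bash
python3 -c "
from h import *
go(.5635,-.281,.052,-178)
cv2.imwrite('pics/w19.png',optics.grab_frame('wrist')[:,:,::-1])"
```

```text
d [-0.0037, -0.0012, 0.0549] rot [0.2, -0.4, -0.0] rows 1.1 | t 30.65 pos [0.5601, -0.2801, 0.107] rpy [179.8, -0.4, -178.0] F [-0.1, 1.0, -4.7] w 0.0412
```

View pics/w19.png

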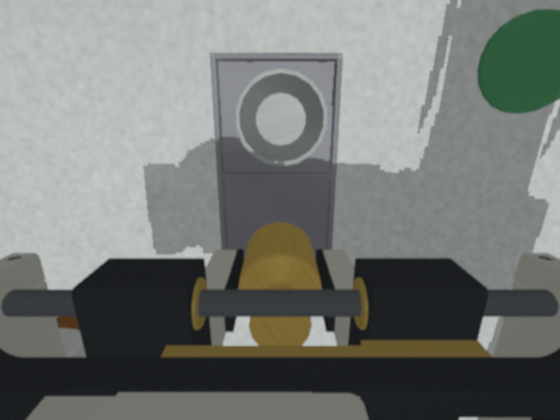

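Aligned in the far pocket, with the beaker upright in the near one. Lowering slowly.

>>> jog_arm(
  motion=[
    [[-0.004,-0.001,0.02,0.2,-0.4,0,0.03],[-0.004,-0.001,0.035,0.2,-0.4,0,0.03],[-0.004,-0.001,0.047,0.2,-0.4,0,0.03],[-0.004,-0.001,0.05,0.2,-0.4,0,0.03],[-0.004,-0.001,0.05,0.2,-0.4,0,0.03],[-0.004,-0.001,0.05,0.2,-0.4,0,0.03]],
  ],
)

```text
t: 31.3
eef_pos: [0.5656, -0.2811, 0.0594]
ee_rot: [-3.14, 0.003, -3.106]
force: [-0.5, -0.3, -4.9]
width: 0.0416
```

>>> jog_arm(
  motion=[
    [[0,0,0,0,0,0,0.03],[0,0,0,0,0,0,0.03]],
  ],
)

```text
t: 31.5
eef_pos: [0.5662, -0.2812, 0.0603]
ee_rot: [-3.14, 0.005, -3.106]
force: [1.0, 0.4, -4.8]
width: 0.0409
```

>>> jog_arm(
  motion=[
    [[0.002,0,0.004,0,0.2,0,0.03],[0.002,0,0.008,0,0.2,0,0.03],[0.002,0,0.011,0,0.2,0,0.03],[0.002,0,0.012,0,0.2,0,0.03],[0.002,0,0.012,0,0.2,0,0.03]],
  ],
)

```text
t: 32.0
eef_pos: [0.564, -0.2813, 0.0479]
ee_rot: [-3.14, 0.0, -3.106]
force: [0.1, 0.2, -4.3]
width: 0.041
```

>>> jog_arm(
  motion=[
    [[0,0,0.0005,0,0,0,0.03],[0,0,0.001,0,0,0,0.03],[0,0,0.001,0,0,0,0.03]],
  ],
)

```text
t: 32.3
eef_pos: [0.564, -0.2813, 0.0468]
ee_rot: [-3.14, 0.0, -3.106]
force: [0.1, -0.2, -4.4]
width: 0.0409
```

>>> jog_arm(
  motion=[
    [[0,0,0.0005,0,0,0,0.03],[0,0,0.001,0,0,0,0.03],[0,0,0.001,0,0,0,0.03]],
  ],
)

```text
t: 32.6
eef_pos: [0.564, -0.2813, 0.0458]
ee_rot: [-3.14, 0.0, -3.106]
force: [-0.7, 0.5, -5.4]
width: 0.0407
```

>>> jog_arm(
  motion=[
    [[0,0,0.0006,0,0,0,0.03],[0,0,0.0006,0,0,0,0.03]],
  ],
)

```text
t: 32.8
eef_pos: [0.5641, -0.2813, 0.0455]
ee_rot: [-3.14, 0.001, -3.105]
force: [-1.0, 1.0, -1.4]
width: 0.041
```

>>> jog_arm(
  motion=[
    [[0,0,0.0005,0,0,0,0.03],[0,0,0.0005,0,0,0,0.03]],
  ],
)

```text
t: 33.0
eef_pos: [0.5642, -0.2813, 0.0455]
ee_rot: [-3.14, 0.001, -3.105]
force: [-2.5, 1.3, 1.8]
width: 0.0411
```

>>> jog_arm(
  motion=[
    [[0,0,0,0,0,0,0.07],[0,0,0,0,0,0,0.07],[0,0,0,0,0,0,0.07],[0,0,0,0,0,0,0.07],[0,0,-0.03,0,0,0,0.07],[0,0,-0.07,0,0,0,0.07],[0,0,-0.11,0,0,0,0.0876],[0,0,-0.16,0,0,0,0.0876]],
  ],
)

```text
t: 33.8
eef_pos: [0.5632, -0.2808, 0.2058]
ee_rot: [-3.141, -0.001, -3.105]
force: [1.8, -0.8, -0.4]
width: 0.0808
```

```bash
python3 -c "
from h import *
go(.5635,-.281,.252,-178)
cv2.imwrite('pics/w20.png',optics.grab_frame('wrist')[:,:,::-1])
cv2.imwrite('pics/s20.png',optics.grab_frame('side')[:,:,::-1])
cv2.imwrite('pics/t20.png',optics.grab_frame('top')[:,:,::-1])"
```

```text
d [-0.0003, -0.0003, -0.0462] rot [-0.1, -0.1, 0.1] rows 0.9 | t 33.8 pos [0.5632, -0.2808, 0.2058] rpy [-179.9, -0.1, -177.9] F [1.8, -0.8, -0.4] w 0.0808
```

View pics/w20.png

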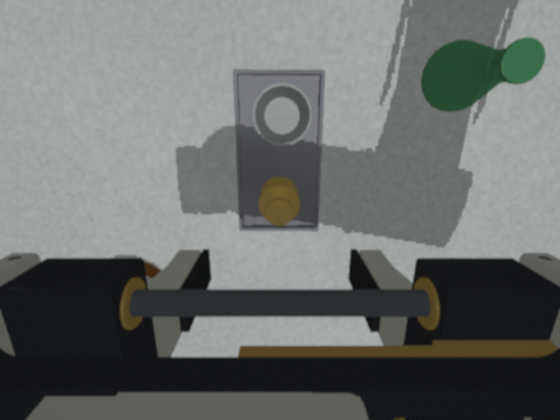

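View pics/s20.png

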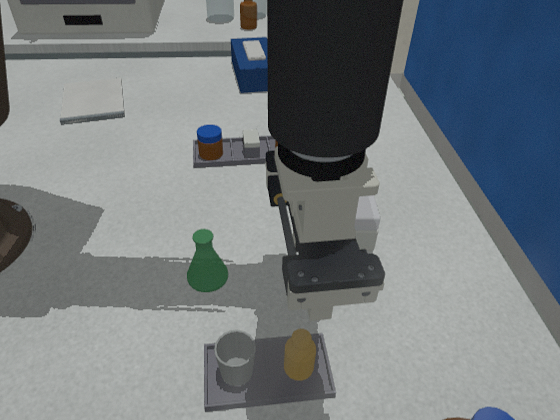

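View pics/t20.png

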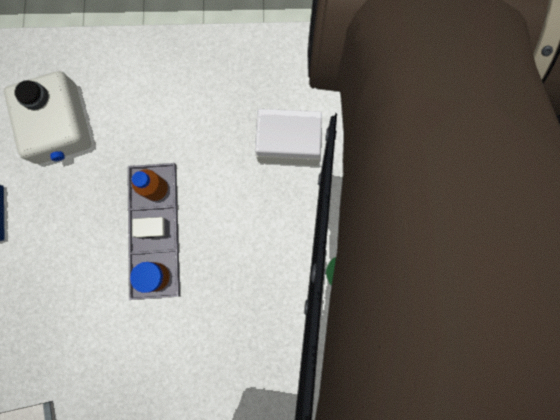

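The wrist view shows the beaker (281,113) and weight (280,200) in the two-pocket tray. The top view shows bottle, slide box and jar in the long tray. The flask and tip box are at the same pixels as at the start.

>>> jog_arm(
  motion=[
    [[0,0,-0.03,0,0,0,0.0876],[0,0,-0.03,0,0,0,0.0876],[0,0,-0.03,0,0,0,0.0876],[0,0,-0.03,0,0,0,0.0876]],
  ],
)

```text
t: 34.35
eef_pos: [0.5653, -0.2813, 0.2386]
ee_rot: [-3.138, 0.007, -3.105]
force: [-0.4, 0.1, -0.8]
width: 0.0876
```

```bash
python3 -c "
from h import *
print(arm.job_done())"
```

```text
the job is handed in; nothing more can be done
None
```

Both kits are made up and the job is handed in at about 34 s. The three-pocket tray has the tall bottle in the far pocket, the slide box in the middle and the jar in the near one. The two-pocket tray has the beaker in the near pocket and the weight in the far one.

- **Final pictures:** All five things stand upright in their own pockets. The flask and tip box are at the same pixels as at the start.
- **Heavier touches:** The bottle and jar each met the tray floor with about 22 N on the first lowering, because the arm went a few mm below target. I backed each off and set it down again at about 3 N. The jar seems to have slid about 3 mm in the grip at that touch.
- **Disagreements:** The top, side and wrist cameras agreed on the stock to 2–3 mm. The wrist camera put the long tray about 8 mm further out in y than the top camera did. It showed the slide box within about 3 mm of the tray's centre, so I left it.

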